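# Lay the round-based lamp in the V-rest

### The job

Two spectrometer lamps stand leaning in the white rack. Take the one with the round base by its black base end, draw it out of its socket and lay it level in the groove of the aluminium V-rest, centred along the groove, either way round, so that its whole side can be taken later. Set it down rather than dropping it, let go, and leave the lamp with the square base in its socket.

Things in the scene. Friction and masses are not known exactly. Their poses are not given: they have to be found in the camera images.
- round_lamp: Lamp to move: a straight rod 170 mm long, 150 g: a glass tube 37 mm in diameter, 115 mm long, then a round black base 39 mm in diameter, 55 mm long. Origin on its axis at half length, near its balance point; z along the axis to the base: base from z = +30 to +85 mm, glass end at -85 mm. It starts leaning in one of the rack's sockets, the glass 96 mm deep, the last 74 mm standing out.
- square_lamp: Other lamp, which stays in the rack's other socket: same glass tube, length, origin and axes, but its black base is a square block 44 x 44 x 55 mm.
- lamp_rack: Fixed white rack, foot 130 x 210 mm. Origin on the table below it, z up. Two square sockets at y = -50 and +50 mm, 42 mm wide inside, 50 outside, 96 deep, lean 45 degrees from vertical to the rack's +x (away from the robot). A lamp comes out along its own axis, up and to +x. A leaning lamp's origin is at x = 30, z = 91 mm, its base end up to z = 165 mm; socket tops below 125 mm.
- v_rest: Fixed aluminium V-rest, 70 mm long, 67 wide. Origin at the centre of its underside, z up. An open 90 degree groove runs along its x: bottom 35 mm above the table, edges 63 mm. A lamp lying in it has its axis 61 mm above the table and, centred, overhangs each end by 50 mm. Not the plain flat-topped rest (70 x 60 x 40 mm, same metal, no groove) standing 140 mm or more to its left or right.
Not all that is in view belongs to the job. Leave any blue or green look-alike of the v_rest alone. Leave any brown look-alike of the round_lamp alone.

How it is judged:
By the outcome, as a careful person would: the job done as asked, in the order asked, and still so for the second after the job is handed in, with the robot touching nothing.
It also fails if it takes over 35 s, if anything falls off the work surface, if the arm or the gripper's body presses on something with over 40 N, if the wrist force passes 120 N, or if a joint passes its speed limit or range.

### The arm

A 6-joint arm with a two-finger parallel gripper is mounted at the origin on the work surface. World frame = base frame: x ahead of the robot, y to its left, z up, the work surface at z = 0. Lengths are in m, angles in rad, forces in N, time in s.
With the tool pointing down it reaches from about 0.325 to 0.9 m from the base axis. Payload 3.5 kg.
Tool frame: the origin (TCP) lies at the very end of the fingers, on their centre line; the grasp point (between the pads) lies behind it (ctrl.pinch_z is the z of the grasp point in the tool frame, in m); z points along the fingers, y is the line along which they close (so a half turn about z gives the same grasp; the last joint's range is limited). The gripper opens to 85 mm and grips with 20 to 120 N. Pads are 22 mm wide; open, the fingers measure 114 mm over their backs; the gripper's body (76 mm by 85 mm) begins 54 mm behind the grasp point. The pads swing forward as they close: fully open they stand 13 mm farther back than shut.
Start: joints at [1.139, 0.276, -0.026, 1.268, 0, 1.467], TCP at [0.202, 0.592, 0.231] pointing down, gripper open.
Joint ranges: [-3.12, 3.12], [-0.85, 1.88], [-1.08, 1.24], [-1.95, 2.15], [-1.57, 1.53], [-3.14, 3.14]. Speed limits (rad/s): [2.57, 2.57, 3.14, 3.14, 3.14, 3.14].

### API

Orientations are given as a unit quaternion [w, x, y, z].
In Python, from cell import ctrl gives the robot as it stands. Calls block until the motion is done:
- ctrl.goto(position, orientation): joint-space move of the TCP to a pose.
- ctrl.move_straight(position, attitude=None, max_speed=0.15, threshold=None): straight line of the TCP; attitude=None keeps the orientation; max_speed is the mean speed in m/s. With threshold (N) it stops when the force on the tool has changed by that much, and returns True; else False.
- ctrl.move_j(angles): joint-space move.
- ctrl.grip(opening): opening from 0.0 (shut) to 1.0 (fully open); the grip force is fixed at half the most; returns when the fingers have stopped.
- ctrl.hold(seconds).
- ctrl.ik(position, orientation): joint angles nearest the present ones, or None.
- ctrl.capture(name): name is "side" or "top"; returns a dict with "image" (384x512x3 uint8, red, green, blue), "fovy" (degrees; the focal length in pixels is half the picture's height over the tangent of half this angle, whatever the lens; pixels are square), "cx", "cy" (the principal point, pixels), "world_to_cam" (4x4, takes a point from world to camera coordinates). Camera axes: x right, y down, z forward; pixel columns grow to the right and rows downward; lengths in m; the calibration is good to about 2 mm. A picture is of the moment at which its call begins. There is no depth.
A pose or a line that the arm cannot do raises ctrl.PlanningError and nothing moves.
- ctrl.close_job(): hands the job in; it is judged then, once.
Readings, each from a call of its own:
- ctrl.current_t(): time.
- ctrl.current_qpos(): joint angles.
- ctrl.current_qd(): joint speeds.
- ctrl.current_joint_torque(): joint torques, N m.
- ctrl.current_tcp_pos(): TCP position.
- ctrl.current_tool_rot(): TCP orientation.
- ctrl.current_ft_force(): force on the tool from outside, world axes, zero at the start.
- ctrl.current_moment(): the same for the moment, N m.
- ctrl.current_width(): opening from 0.0 (shut) to 1.0 (fully open).
- ctrl.current_grasp_force(): force on a finger pad.
Only numpy, scipy, OpenCV 4.12 (cv2) and the standard library are available. Lean on these libraries where they do the work, as an engineer would, in place of code of your own. Each camera call takes 0.05 s, during which the arm holds its last target. There are 200 camera calls.

## Working session

There is one attempt and no reset: what is moved stays moved. The work goes in short steps, each a Python script; the robot and the scene stay as the last script left them, time stands still between calls to the robot, and variables do not carry over. Pictures are saved under pics/ and viewed, at most 10 in all, crops included, and the job is handed in when it is done.

```bash
mkdir -p pics; ls; python3 - <<'E'
from cell import ctrl
import cv2,numpy as np
ims=[]
for n in("side","top"):
    c=ctrl.capture(n); cv2.imwrite(f"pics/{n}0.png",cv2.cvtColor(c["image"],cv2.COLOR_RGB2BGR)); np.savez(f"{n}0.npz",**c)
    print(n,c["fovy"],c["cx"],c["cy"],np.round(c["world_to_cam"],3).tolist())
print(ctrl.pinch_z)
E
```

```text
pics
side 51.18554394245789 250.48480823419746 193.17509561666537 [[0.758, -0.652, -0.021, -0.324], [-0.367, -0.4, -0.84, 0.204], [0.539, 0.645, -0.542, 0.991], [0.0, 0.0, 0.0, 1.0]]
top 55.40208898962671 251.1459953473666 196.25777540433418 [[-0.009, -1.0, 0.002, -0.063], [-0.976, 0.008, -0.216, 0.415], [0.216, -0.004, -0.976, 0.972], [0.0, 0.0, 0.0, 1.0]]
-0.0187
```

View pics/side0.png

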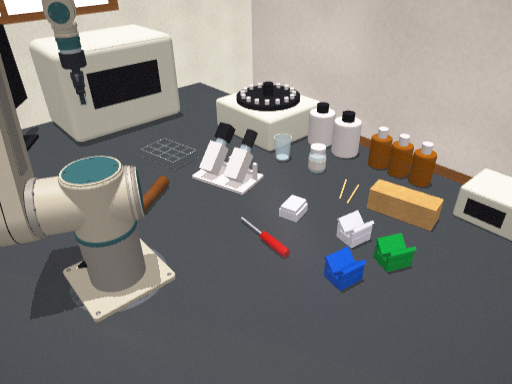

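View pics/top0.png

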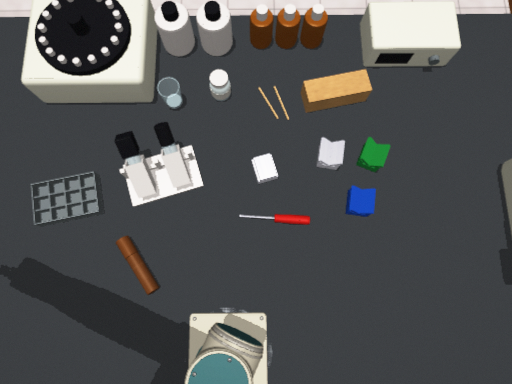

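Side view: the rack is at about (230,160) with black bases at (224,135) and (246,142). The V-rest is silver with a groove at (354,229), and the plain rest is at (293,208).

Top view candidates:
- **Lamps:** black bases at (127,145), wide and probably square, and (164,133), narrower and probably round. The brown rod at (138,265) is the look-alike.
- **Rests:** silver grooved at (331,153), plain at (264,168), and blue and green look-alikes.

I'll confirm these in one enlarged crop.

```bash
python3 - <<'E'
import cv2,numpy as np
t=cv2.imread("pics/top0.png");s=cv2.imread("pics/side0.png")
f=lambda im,x,y,w,h:cv2.resize(im[y:y+h,x:x+w],(400,300),interpolation=cv2.INTER_CUBIC)
cv2.imwrite("pics/crop0.png",np.vstack([np.hstack([f(t,106,115,112,84),f(t,300,127,64,48)]),np.hstack([f(s,180,115,100,75),f(s,322,202,64,48)])]))
E
```

```text
(no output)
```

View pics/crop0.png

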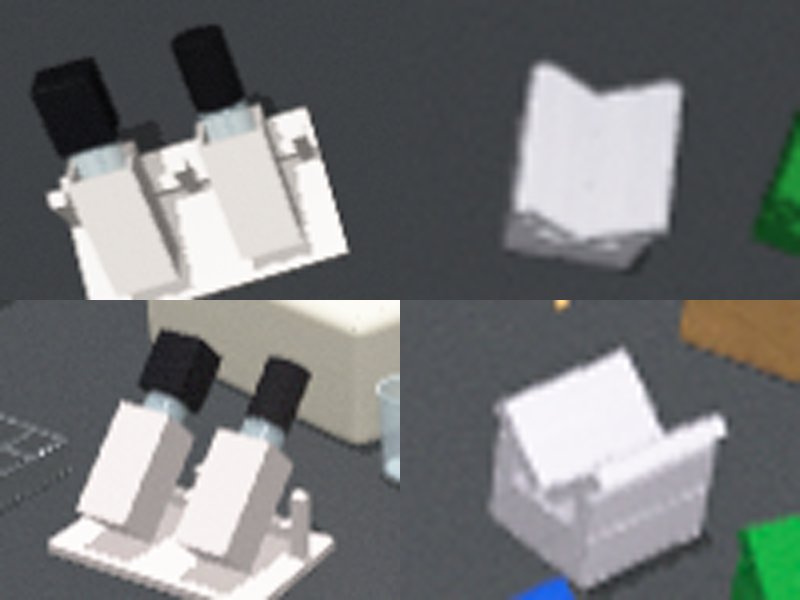

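The crop confirms it. The round base is the one at top (164,133) and side (246,142), with the square one to its left. The silver V-rest with a groove is at top (331,153) and side (354,229). Now I'll compute positions.

```bash
cat > h.py <<'E'
import numpy as np,cv2
def K(c):
    f=192/np.tan(np.radians(float(c["fovy"]))/2); return f
def ray(c,p):
    T=np.array(c["world_to_cam"]);R=T[:3,:3]
    d=R.T@np.array([(p[0]-float(c["cx"]))/K(c),(p[1]-float(c["cy"]))/K(c),1.]); return -R.T@T[:3,3],d/np.linalg.norm(d)
def plane(c,p,z):
    o,d=ray(c,p); return o+d*(z-o[2])/d[2]
def proj(c,X):
    T=np.array(c["world_to_cam"]);q=T[:3,:3]@X+T[:3,3]; return q[:2]/q[2]*K(c)+[float(c["cx"]),float(c["cy"])]
def tri(a,b):
    A=np.zeros((3,3));v=np.zeros(3)
    for o,d in(a,b):
        P=np.eye(3)-np.outer(d,d);A+=P;v+=P@o
    X=np.linalg.solve(A,v); return X,[np.linalg.norm((np.eye(3)-np.outer(d,d))@(X-o)) for o,d in(a,b)]
def blobs(c,box,thr,inv=True,amin=40):
    x,y,w,h=box;g=c["image"].max(2)[y:y+h,x:x+w]
    m=((g<thr) if inv else (g>thr)).astype(np.uint8)
    n,l,s,ce=cv2.connectedComponentsWithStats(m)
    return [(ce[i]+[x,y],s[i,4],s[i,:4]+[x,y,0,0],l==i) for i in range(1,n) if s[i,4]>=amin]
E
python3 - <<'E'
from h import *
np.set_printoptions(precision=4,suppress=True)
t=dict(np.load("top0.npz"));s=dict(np.load("side0.npz"))
def axes(b):
    ys,xs=np.nonzero(b[3]);w,v=np.linalg.eigh(np.cov(np.stack([xs,ys])));return np.sqrt(w)*2,v[:,1]
B={}
for n,c,boxes in(("t",t,[(110,118,30,40),(150,118,28,35)]),("s",s,[(210,118,26,35),(236,125,25,32)])):
    for k,bx in enumerate(boxes):
        for b in blobs(c,bx,45): print(n,k,b[0],b[1],b[2],axes(b)); B[n,k]=max(B.get((n,k),b),b,key=lambda q:q[1])
P=[]
for k in(0,1):
    X,e=tri(ray(t,B["t",k][0]),ray(s,B["s",k][0])); P.append(X); print("base",k,X,e,"plane",plane(t,B["t",k][0],.1317),plane(s,B["s",k][0],.1317))
d=P[0]-P[1]; print("sep",np.linalg.norm(d),"yaw",np.degrees(np.arctan2(-d[0],d[1])))
# foot corners, z~.006
tc=lambda x,y:(106+x*112/400-.36,115+y*84/300-.36)
F=[plane(t,tc(*p),.005) for p in((308,108),(348,250),(90,300))]
print("foot",F,np.linalg.norm(F[0]-F[1]),np.degrees(np.arctan2(*(F[0]-F[1])[[1,0]])),np.degrees(np.arctan2(-(F[2]-F[1])[0],(F[2]-F[1])[1])))
vt=lambda x,y:((x-400)*.16+300-.42,y*.16+127-.42); vs=lambda x,y:((x-400)*.16+322-.42,(y-300)*.16+202-.42)
T=np.array([plane(t,vt(*p),.063) for p in((540,65),(682,85),(668,232),(515,215))]) #A B C D
S=np.array([plane(s,vs(*p),.063) for p in((625,350),(722,425),(590,483),(500,405))])
for Q in(T,S):
    print(Q[:,:2].tolist()); print("ctr",Q.mean(0),[np.degrees(np.arctan2(*(Q[i]-Q[j])[[1,0]])) for i,j in((0,3),(1,2))],[np.degrees(np.arctan2(*(Q[i]-Q[j])[[1,0]]))-90 for i,j in((0,1),(3,2))])
G=[plane(t,vt(*p),.035) for p in((598,97),(578,236))]+[plane(s,vs(*p),.035) for p in((660,440),(548,487))]
print("groove",[g[:2] for g in G],[np.degrees(np.arctan2(*(G[i]-G[i+1])[[1,0]])) for i in(0,2)],(G[0]+G[1])/2,(G[2]+G[3])/2)
E
```

```text
t 0 [126.613  144.2824] 478 [115 131  25  27] (array([11.2851, 13.8798]), array([0.4545, 0.8907]))
t 1 [163.6106 133.5929] 339 [154 122  21  24] (array([ 8.4191, 13.2142]), array([0.3975, 0.9176]))
s 0 [224.8917 131.8042] 240 [215 123  20  20] (array([8.6362, 9.6157]), array([-0.8755, -0.4832]))
s 1 [252.2742 138.5323] 62 [248 131   9  16] (array([2.6608, 8.4691]), array([-0.3094,  0.9509]))
base 0 [0.5361 0.2571 0.1367] [np.float64(5.652088898831733e-05), np.float64(5.652088898829344e-05)] plane [0.5381 0.2589 0.1317] [0.5427 0.2663 0.1317]
base 1 [0.5708 0.1608 0.1322] [np.float64(0.004416434496338274), np.float64(0.004416434496338212)] plane [0.5671 0.1632 0.1317] [0.5762 0.1604 0.1317]
sep 0.10251140206219173 yaw 19.799225845664708
foot [array([0.5825, 0.1088, 0.005 ]), array([0.4596, 0.073 , 0.005 ]), array([0.4197, 0.2809, 0.005 ])] 0.12799945878197982 16.260324495858367 10.87901463145874
[[0.581373644268216, -0.26915162128793413], [0.5712165076718551, -0.33301220016659056], [0.5017198502127987, -0.32227606310685697], [0.5102368068669727, -0.2543377093782814]]
ctr [ 0.5411 -0.2947  0.063 ] [np.float64(-11.763454618013169), np.float64(-8.781872160427511)] [np.float64(-9.037294322718878), np.float64(-7.145494503505702)]
[[0.5840084396530061, -0.2694960100846573], [0.569277013798644, -0.3299004946553889], [0.4968729817184024, -0.3171586644964212], [0.5118950548500485, -0.2586742967531047]]
ctr [ 0.5405 -0.2938  0.063 ] [np.float64(-8.534422023497957), np.float64(-9.98084720389258)] [np.float64(-13.705729759097764), np.float64(-14.405367092649996)]
groove [array([ 0.5764, -0.3013]), array([ 0.509 , -0.2883]), array([ 0.5747, -0.2991]), array([ 0.5127, -0.2872])] [np.float64(-10.906377518537973), np.float64(-10.868559869870781)] [ 0.5427 -0.2948  0.035 ] [ 0.5437 -0.2932  0.035 ]
```

Estimates:
- Round base centre: about (0.568, 0.164, 0.131), rack yaw about 16.6°.
- V-rest: (0.5415, -0.294), yaw about -10.7°.

Next I'll check reachability for both tool turns.

```bash
cat > plan.py <<'E'
from h import *
from cell import ctrl
from scipy.spatial.transform import Rotation as Ro
yaw=np.radians(16.6);xh=np.array([np.cos(yaw),np.sin(yaw),0]);yh=np.array([-xh[1],xh[0],0]);zh=np.array([0,0,1.])
a=(xh+zh)/2**.5;d=(xh-zh)/2**.5
base=np.array([.568,.164,.131])
vr=np.array([.5415,-.294,0]);vy=np.radians(-10.7);vx=np.array([np.cos(vy),np.sin(vy),0])
PZ=-ctrl.pinch_z
def quat(z,y):
    return Ro.from_matrix(np.column_stack([np.cross(y,z),y,z])).as_quat(scalar_first=True)
def tcp(g,z): return g+PZ*z   # TCP for a grasp point g
E
python3 - <<'E'
from plan import *
np.set_printoptions(precision=3,suppress=True)
for s in(1,-1):
    q=quat(d,s*yh);g=base+.0025*a
    for b in(0,.16): print(s,"pre",b,ctrl.ik(tcp(g-b*d,d),q))
    print(s,"out",ctrl.ik(tcp(g+.13*a,d),q))
    # after tilt: lamp axis along u = -s*toolx ; tool x=-s*a
    for u in(vx,-vx):
        y=s*np.cross(zh,u); 
        for z in(.061,.161): print(s,"base +x" if u is vx else "base -x",z,ctrl.ik(tcp(vr+.06*u+z*zh,-zh),quat(-zh,y)))
E
```

```text
1 pre 0 [ 0.115  0.023 -0.891 -0.121  0.123 -0.124]
1 pre 0.16 [ 0.045 -0.438 -0.919  0.319  0.172 -0.174]
1 out [ 0.148  0.034 -0.622  0.134  0.1   -0.101]
1 base +x 0.061 [-0.566  0.503 -0.121  0.947  0.    -0.379]
1 base +x 0.161 [-0.566  0.415 -0.025  1.131  0.    -0.379]
1 base -x 0.061 [-0.646  0.33  -0.39   0.85   0.     2.683]
1 base -x 0.161 [-0.646  0.224 -0.29   1.057  0.     2.683]
-1 pre 0 [ 0.115  0.023 -0.891 -0.121  0.123  3.018]
-1 pre 0.16 [ 0.045 -0.438 -0.919  0.319  0.172  2.967]
-1 out [ 0.148  0.034 -0.622  0.134  0.1    3.041]
-1 base +x 0.061 [-0.566  0.503 -0.121  0.947  0.     2.762]
-1 base +x 0.161 [-0.566  0.415 -0.025  1.131  0.     2.762]
-1 base -x 0.061 [-0.646  0.33  -0.39   0.85   0.    -0.459]
-1 base -x 0.161 [-0.646  0.224 -0.29   1.057  0.    -0.459]
```

Everything is reachable, so I'll use s=+1 with the base facing away. I'll approach and then look from near.

```bash
python3 - <<'E'
from plan import *
q=quat(d,yh);g=base+.0025*a
ctrl.goto(tcp(g-.16*d,d),q); ctrl.move_straight(tcp(g-.07*d,d))
print(ctrl.current_t(),ctrl.current_tcp_pos())
S=ctrl.capture("side")
T=ctrl.capture("top")
for c in(S,T):
    im=c["image"]
    for k,p in enumerate((g,g-.07*d)): cv2.circle(im,tuple(np.round(proj(c,p)).astype(int).tolist()),1,(255,0,255) if k==0 else (255,255,0),-1)
f=lambda im,x,y:cv2.resize(im[y:y+100,x:x+100],(400,400),interpolation=cv2.INTER_CUBIC)
cv2.imwrite("pics/near.png",cv2.cvtColor(np.hstack([f(S["image"],190,80),f(T["image"],110,100)]),cv2.COLOR_RGB2BGR))
E
```

```text
2.7583 [0.53492725 0.1544691  0.16907951]
```

View pics/near.png

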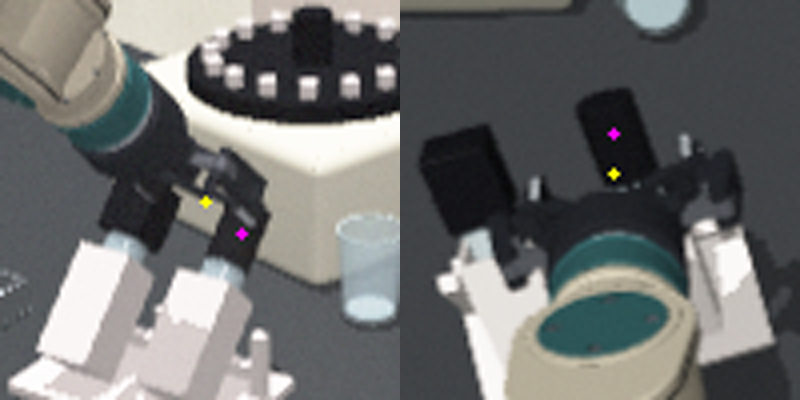

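The target (magenta) sits mid-base in both views: side crop (242,233), top crop (613,133). The fingers straddle the round base and clear the square one. Advancing and gripping.

```bash
python3 - <<'E'
from plan import *
g=base+.0025*a
print("hit",ctrl.move_straight(tcp(g,d),max_speed=.1,threshold=8))
ctrl.grip(0.0); print("w",ctrl.current_width(),ctrl.current_grasp_force(),ctrl.current_ft_force())
if ctrl.current_width()>.3:
    for k in(.02,.13):
        print("out",ctrl.move_straight(tcp(g+k*a,d),max_speed=.12,threshold=25),ctrl.current_ft_force(),ctrl.current_width())
print(ctrl.current_t(),ctrl.current_tcp_pos())
S=ctrl.capture("side");T=ctrl.capture("top")
cv2.imwrite("pics/out.png",cv2.cvtColor(np.hstack([cv2.resize(c["image"][y:y+150,x:x+150],(400,400),interpolation=cv2.INTER_CUBIC) for c,x,y in((S,180,50),(T,100,60))]),cv2.COLOR_RGB2BGR))
E
```

```text
hit False
w 0.4400981035573437 59.6039092540741 [-2.09962007 -0.66179877  2.41446539]
out False [-0.67775998  0.4056385   2.39594413] 0.4378738483333731
out False [ 0.17493915  0.20984088 -2.3495858 ] 0.44047915854025993
5.5917 [0.66910294 0.19431831 0.20967035]
```

View pics/out.png

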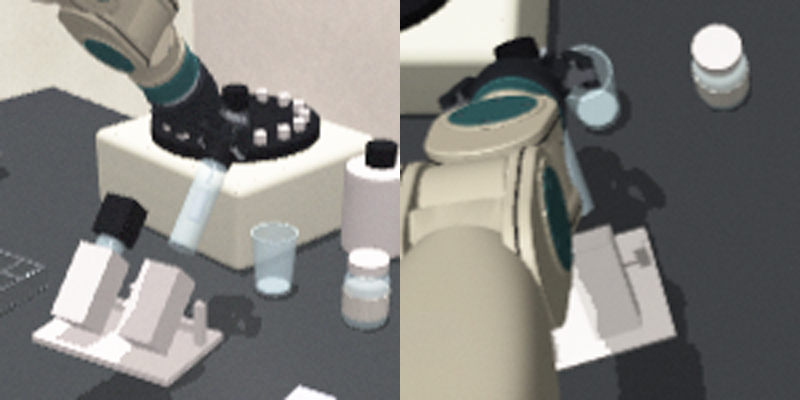

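The lamp is fully out of the rack (side crop, glass end at (183,245)) and the square lamp is still seated. Carrying it to above the V-rest.

```bash
python3 - <<'E'
from plan import *
qd=quat(-zh,np.cross(zh,vx));g=vr+.06*vx
ctrl.goto(tcp(g+.2*zh,-zh),qd); ctrl.move_straight(tcp(g+.115*zh,-zh),max_speed=.12)
print(ctrl.current_t(),ctrl.current_tcp_pos(),ctrl.current_width())
S=ctrl.capture("side");T=ctrl.capture("top");np.savez("side1.npz",**S);np.savez("top1.npz",**T)
cv2.imwrite("pics/above.png",cv2.cvtColor(np.hstack([cv2.resize(c["image"][y:y+100,x:x+100],(400,400),interpolation=cv2.INTER_CUBIC) for c,x,y in((S,300,150),(T,280,95))]),cv2.COLOR_RGB2BGR))
for n,c in(("S",S),("T",T)):
  for k in(-.085,.03,.085): print(n,k,proj(c,vr+.115*zh+k*vx))
E
```

```text
8.3667 [ 0.60112446 -0.3054115   0.0971211 ] 0.43873180281842655
S -0.085 [331.93033085 213.67146711]
S 0.03 [366.50046648 200.11676919]
S 0.085 [381.95322493 194.05785536]
T -0.085 [331.60875465 173.77302593]
T 0.03 [337.1552581  133.28814063]
T 0.085 [339.71135237 114.63076771]
```

View pics/above.png

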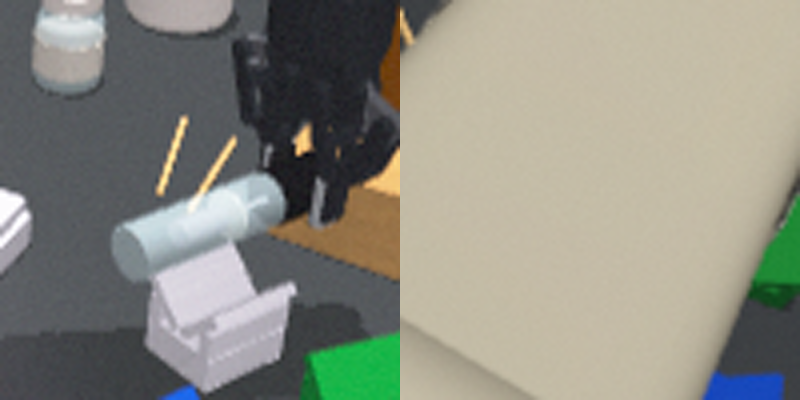

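The side crop shows the glass end centre at (130,252) against a predicted (128,255), and the glass/base junction at (272,198) against (266,200). The lamp is level and within about 2 mm. The top view is hidden by the arm. Lowering slowly, with a contact stop.

```bash
python3 - <<'E'
from plan import *
g=vr+.06*vx-.001*vx
print(ctrl.move_straight(tcp(g+.068*zh,-zh),max_speed=.08,threshold=6),ctrl.current_ft_force())
print(ctrl.move_straight(tcp(g+.057*zh,-zh),max_speed=.015,threshold=4),ctrl.current_ft_force(),ctrl.current_tcp_pos()[2]+PZ)
print(ctrl.current_t(),ctrl.current_moment())
S=ctrl.capture("side")
cv2.imwrite("pics/down.png",cv2.cvtColor(cv2.resize(S["image"][170:270,300:400],(600,600),interpolation=cv2.INTER_CUBIC),cv2.COLOR_RGB2BGR))
for k in(-.085,.03): print((proj(S,vr+.061*zh+k*vx)-[300,170])*6)
E
```

```text
False [ 0.0099315  -0.49526492 -0.50276317]
True [1.14009335 0.86837757 3.09903926] 0.0620159899440999
9.7 [ 0.25270981 -0.17907669 -0.065839  ]
[180.25322077 364.8630011 ]
[382.51299973 281.23473859]
```

View pics/down.png

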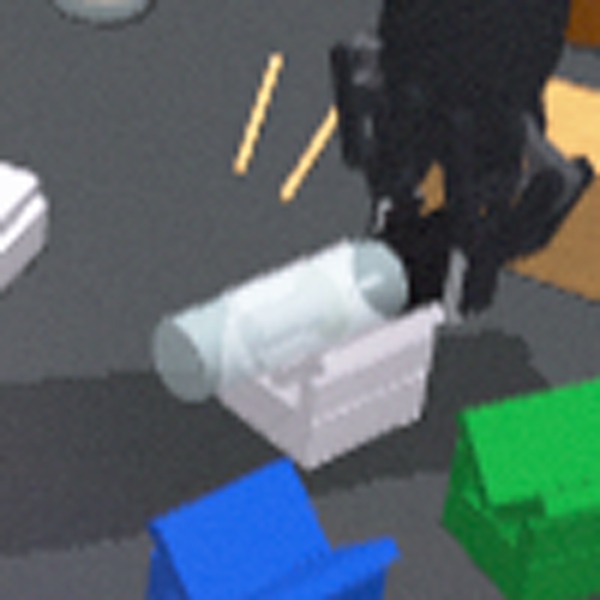

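The lamp is nested in the groove, with the glass end at (188,357) in the crop, close to the predicted (180,365). The axis is at 62 mm with light contact. I'll seat the last millimetre, open part way (the green look-alike is nearby) and retreat upwards.

```bash
python3 - <<'E'
from plan import *
p=np.array(ctrl.current_tcp_pos())
print(ctrl.move_straight(p-.0012*zh,max_speed=.01,threshold=6),ctrl.current_ft_force(),ctrl.current_tcp_pos()[2]+PZ)
ctrl.grip(.52); ctrl.hold(.2); ctrl.grip(.72); print(ctrl.current_width(),ctrl.current_grasp_force(),ctrl.current_ft_force())
p=np.array(ctrl.current_tcp_pos()); print(ctrl.move_straight(p+.15*zh,max_speed=.1,threshold=8))
q=list(ctrl.current_qpos()); q[0]+=.6; q[1]-=.3; ctrl.move_j(q); ctrl.hold(.3)
print(ctrl.current_t())
S=ctrl.capture("side");T=ctrl.capture("top")
for c in(S,T):
  for k in(-.085,.085): cv2.circle(c["image"],tuple(np.round(proj(c,vr+.061*zh+k*vx)).astype(int).tolist()),0,(255,0,255),-1)
np.savez("top2.npz",**T)
cv2.imwrite("pics/done.png",cv2.cvtColor(np.hstack([cv2.resize(c["image"][y:y+100,x:x+100],(400,400),interpolation=cv2.INTER_CUBIC) for c,x,y in((S,310,165),(T,280,95))]),cv2.COLOR_RGB2BGR))
E
```

```text
False [-0.25772885  2.64186444  5.62270272] 0.061412156916393804
0.7204146340367324 0.0 [-0.28773302  1.17220329  0.64475502]
False
14.325
```

View pics/done.png

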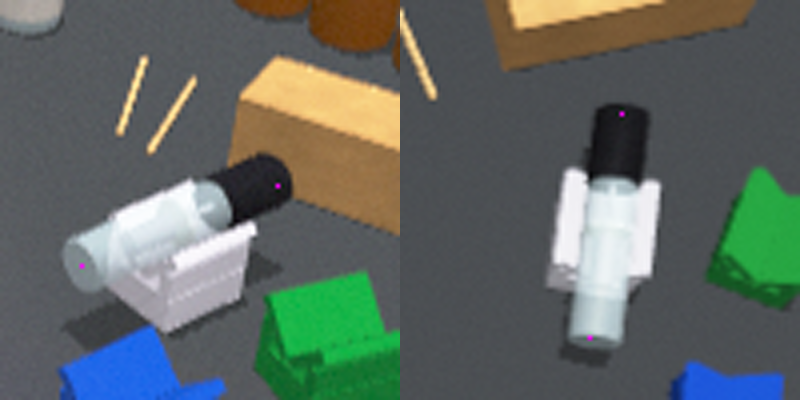

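The top crop shows the lamp in the groove from (620,103) to (597,347), with both end centres on the predicted centred points. It lies level, the gripper is clear, and the look-alikes haven't moved. Handing in.

```bash
python3 -c "
from cell import ctrl
print(ctrl.close_job(),ctrl.current_t())"
```

```text
the job is handed in; nothing more can be done
the job is handed in; nothing more can be done
```

The round-base lamp lies level and centred to about 2 mm in the V-rest groove with the gripper clear, the square lamp was still in its socket when last seen, and the job was handed in at about 14.5 s.

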